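# Put away the blender rings and tools

### The arm

A 6-joint arm with a two-finger parallel gripper is mounted at the origin on the work surface. World frame = base frame: x ahead of the robot, y to its left, z up, the work surface at z = 0. Lengths are in m, angles in degrees, forces in N, time in s.
With the tool pointing down it reaches from about 0.35 to 0.975 m from the base axis. Payload 7.1 kg.
Tool frame: the origin (TCP) lies midway between the tips of the shut fingers; the grasp point (between the pads) lies 19 mm behind it; z points along the fingers, y is the line along which they close (so a half turn about z gives the same grasp; the last joint's range is limited). The gripper opens to 88 mm and grips with 3 to 60 N. Pads are 20 mm wide; open, the fingers measure 115 mm over their backs; the gripper's body (75 mm by 178 mm) begins 61 mm behind the grasp point.
Start: joints at [-66.52, 24.242, 93.386, -0, 62.372, -1.089], TCP at [0.26, -0.568, 0.223] pointing down, gripper open.
Joint ranges: [-172.04, 172.04], [-51.8, 120.97], [4.93, 147.93], [-75.15, 255.16], [6.16, 154.13], [-145.62, 145.62]. Speed limits (degrees/s): [136.94, 136.94, 172.46, 180, 180, 180].

### API

Orientations are given as [roll, pitch, yaw] about the fixed x, y, z axes, in that order (R = Rz(yaw) Ry(pitch) Rx(roll)).
In Python, from station import robot gives the robot as it stands.
- The arm moves only by the tool drive_tool, never from a script. Its argument "rows" is a list of rows, each a list of 3 entries, a list of its own where there are three numbers: the shift along the tool's x, y, z in mm, then the turn about the tool's z in units of 6 degrees (1.0 is 6 degrees), then the finger opening in mm, from 0 to 87.8. A call has 1 to 10 rows; each row shifts and turns the commanded pose from where the row before left it, along the tool's axes as they then stand; what a row does not reach is not made up. A row lasts 1/12 s, in which the tool goes at most 41.7 mm and 7.16 degrees, less where a joint would pass 70% of its speed; a pose out of reach is approached as far as the arm can. A call is refused whole if a number of a shift passes 41.7 or a number of a turn 1, either way. A call with a gripper value outside its range is refused whole. The fingers move at their own pace and stop on an object; "force" is the grip in N (left out, the last holds). Time passes only in rows, so rows that do not move let the fingers close. It gives the time, the measured TCP pose, the force, the opening and the grip force at its end, in the units of the state.
- robot.read_state(): the state, without advancing time (a new reading comes with each control period).
- robot.capture(name): name is "scene" or "top" or "wrist"; returns a dict with "color" (400x640x3 uint8, red, green, blue), "mtx" (3x3 intrinsics, pixels), "rvec" (rotation vector, rad) and "tvec" (3), from world to camera coordinates, as OpenCV has them; the wrist camera has in their place "tool_from_camera" (4x4, takes a point from camera to tool coordinates, whose origin is the TCP and whose axes are the flange's). Camera axes: x right, y down, z forward; pixel columns grow to the right and rows downward; lengths in m; the calibration is good to about 2 mm. The wrist camera is an equidistant fisheye: a pixel r from the principal point sees the ray r / f radians off the axis. A picture is of the moment at which its call begins: read the wrist's pose just before it. There is no depth.
- robot.job_done(): hands the job in; it is judged then, once.
Trained networks look in the newest picture that a camera, given by its name, has taken for a name from the list of things; names that differ only in an ending like _2 or _b are one class to them, and where a whole thing is asked for, a point or a joint stands for the part that bears it (a point fixed in the world has none). Each returns a list of dicts, best first, with "confidence" (0 to 1); they miss things now and then, are a little off and sometimes report something else, mostly with a low value. They report only what shows in the picture. A call takes as long as a camera call. They do not tell look-alikes from the thing itself.
- robot.spot_in(camera, label): "point" ([column, row] in pixels, amid what is visible of it).
- robot.mark_of(camera, label): "point" ([column, row] in pixels: a listed point, or the origin of a listed thing).
The state is a dict: "clock": time; "joints": joint angles; "dq": joint speeds; "tau": joint torques, N m; "eef_pos": TCP position; "orientation": TCP orientation; "force": force on the tool from outside, world axes, zero at the start; "wrist_torque": the same for the moment, N m; "width": finger opening in m; "grip_force": force on a finger pad.
Only numpy, scipy, OpenCV 4.12 (cv2) and the standard library are available. Lean on these libraries where they do the work, as an engineer would, in place of code of your own. Each camera call takes 0.05 s, during which the arm holds its last target. There are 200 camera calls.

### The job

The blender has been serviced: put its parts and tools away. Lay the large sealing ring flat in the middle of the large round dish and the small sealing ring flat in the middle of the small round dish, and put the screwdriver in the long wooden tray and the tweezers in the short wooden tray, each lying flat and lengthwise wholly inside its tray, about midway along it. Leave the lid rack and the mug where they stand.

Things in the scene. Friction and masses are not known exactly. Their poses are not given: they have to be found in the camera images.
- large_ring: loose black sealing ring, stiff, lying flat: outer diameter 64 mm, hole 44 mm, 10 mm high, 25 g. Origin: centre of its underside; z is its axis.
- small_ring: loose black sealing ring, stiff, lying flat: outer diameter 36 mm, hole 20 mm, 10 mm high, 12 g. Origin: centre of its underside; z is its axis.
- screwdriver: loose flathead screwdriver lying flat, 150 mm long, 70 g. Origin: under the middle of its length, on the surface; x runs from handle to tip, z up. Red block handle 24 mm wide (y), 22 mm high, from x = -75 to +5 mm; it rests on this. Steel shaft 6 mm thick, axis 11 mm above the surface, from x = +5 to +75 mm. Centre of mass near x = -15 mm: grip the handle at x = -20 mm.
- tweezers: loose steel tweezers, 100 mm long, 9 mm high, 30 g, rigid (they do not squeeze shut), lying on their side, so the outline of both blades shows from above. Origin: under the middle of their length; x runs from the joined end (-50 mm) to the points (+50 mm), z up. Widest, 16 mm (y), with parallel sides from x = -18 to +18 mm: grip them there.
- large_dish: large round tan ceramic dish, fixed to the counter: outer diameter 130 mm, straight wall 5 mm thick, flat floor 120 mm across and 5 mm above the counter, rim 16 mm above the counter. Origin: centre of its underside; z up.
- small_dish: small round tan ceramic dish, fixed to the counter: outer diameter 100 mm, straight wall 5 mm thick, flat floor 90 mm across and 5 mm above the counter, rim 16 mm above the counter. Origin: centre of its underside; z up.
- long_tray: long open wooden tray, fixed to the counter: outside 190 mm (x) by 86 mm (y), 18 mm high; inside 180 by 76 mm; walls and floor 5 mm thick. Origin: centre of its underside; x along its length, z up.
- short_tray: short open wooden tray, fixed to the counter: outside 140 mm (x) by 86 mm (y), 18 mm high; inside 130 by 76 mm; walls and floor 5 mm thick. Origin: centre of its underside; x along its length, z up.
- lid_rack: bystander: wooden slotted rack, 120 mm (x) by 130 mm (y), with three plastic blender lids (104 mm across) standing upright in it, 116 mm high over all, 1.2 kg, the lids fast in the rack. It can be knocked. Origin: centre of its underside; z up.
- mug: bystander: loose dark blue ceramic mug, about 80 mm across and 90 mm high, handle on its +y side. Origin: centre of its underside; z up.
Not all that is in view belongs to the job. Leave any green or red look-alike of the large_ring alone.

How it is judged:
By the outcome, as a careful person would: the job done as asked, in the order asked, and still so for the second after the job is handed in, with the robot touching nothing.
It also fails if it takes over 104 s, if anything falls off the work surface, if the arm or the gripper's body presses on something with over 40 N, if the wrist force passes 120 N, or if a joint passes its speed limit or range.

## Working session

There is one attempt and no reset: what is moved stays moved. The work goes in short steps, Python scripts to look and compute and a tool call to move; the robot and the scene stay as the last step left them, time stands still between calls to the robot, and variables do not carry over. Pictures are saved under pics/ and viewed, at most 14 in all, crops included, and the job is handed in when it is done.

Besides the shell and the picture viewer there is one more tool, called after "Emit:" in YAML: its name, and indented under it one key for each argument. drive_tool: Moves the arm, as the interface text tells. Its arguments: {"type":"object","properties":{"rows":{"type":"array"},"force":{"type":"number"}},"required":["rows"]}

```bash
ls; mkdir -p pics
python3 - <<'E'
from station import robot
import cv2
print(robot.read_state())
for n in ["scene","top"]:
    c=robot.capture(n); cv2.imwrite(f"pics/{n}0.png",c["color"][:,:,::-1])
    print(n,c["mtx"].tolist(),c["rvec"],c["tvec"])
    for l in ["large_ring","small_ring","screwdriver","tweezers","large_dish","small_dish","long_tray","short_tray","lid_rack","mug"]:
        print(l,[(([round(float(v)) for v in d["point"]]),round(d["confidence"],2)) for d in robot.mark_of(n,l)])
E
```

```text
pics
{'clock': 0.0, 'joints': array([-6.65192239e+01,  2.42832631e+01,  9.34316558e+01, -1.01786853e-03,
        6.23737514e+01, -1.08947690e+00]), 'dq': array([ 0.07312636, -0.04406263,  0.01380485, -0.05190948, -0.01010306,
        0.02781737]), 'tau': array([-1.49622396e-03, -5.44634485e+01, -2.73665106e+01,  6.44056569e-02,
        2.28396471e-02, -1.34722177e-04]), 'eef_pos': array([ 0.2596651 , -0.56788306,  0.22191291]), 'orientation': array([-1.79911329e+02, -7.85032287e-04,  2.45707251e+01]), 'force': array([0.71666185, 0.12494855, 0.27157717]), 'wrist_torque': array([ 0.02844059, -0.02074996,  0.00769849]), 'grip_force': 0.0, 'width': 0.08806153801143943}
scene [[388.58401189038193, 0.0, 322.86844492130456], [0.0, 388.58401189038193, 201.15532004090576], [0.0, 0.0, 1.0]] [ 2.02831755  0.80555873 -0.45855488] [-0.35272722 -0.16384247  1.51574591]
large_ring [([330, 193], 0.71), ([292, 195], 0.55), ([328, 170], 0.5), ([354, 181], 0.45)]
small_ring [([217, 226], 0.52)]
screwdriver [([351, 166], 0.7), ([294, 217], 0.58)]
tweezers [([215, 226], 0.58), ([294, 217], 0.45), ([398, 
[... 172 characters left out ...]
.61)]
lid_rack [([347, 163], 0.7)]
mug [([142, 307], 0.67), ([399, 176], 0.54)]
top [[503.9842842037625, 0.0, 323.06302398319286], [0.0, 503.9842842037625, 205.72802421885413], [0.0, 0.0, 1.0]] [ 2.18033423 -2.15832508  0.15232242] [-0.01525886  0.51380185  1.64144328]
large_ring [([267, 256], 0.72), ([262, 220], 0.57), ([328, 254], 0.57), ([298, 228], 0.42)]
small_ring [([411, 260], 0.41), ([296, 230], 0.36)]
screwdriver [([233, 254], 0.73), ([494, 223], 0.25)]
tweezers [([351, 222], 0.47)]
large_dish [([289, 171], 0.94), ([224, 192], 0.58)]
small_dish [([358, 171], 0.75), ([410, 260], 0.59)]
long_tray [([422, 194], 0.84)]
short_tray []
lid_rack [([143, 217], 0.62)]
mug [([491, 219], 0.72)]
```

Run:
```python
import cv2
a=cv2.imread("pics/top0.png"); cv2.imwrite("pics/topc.png",cv2.resize(a[120:320,120:520],(800,400),interpolation=cv2.INTER_CUBIC))
a=cv2.imread("pics/scene0.png"); cv2.imwrite("pics/scenec.png",cv2.resize(a[120:350,110:430],None,fx=2.5,fy=2.5,interpolation=cv2.INTER_CUBIC))
```

```text
(no output)
```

View pics/topc.png

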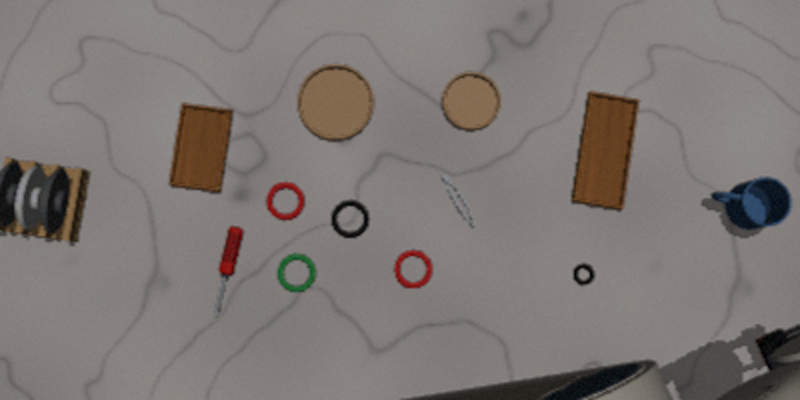

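View pics/scenec.png

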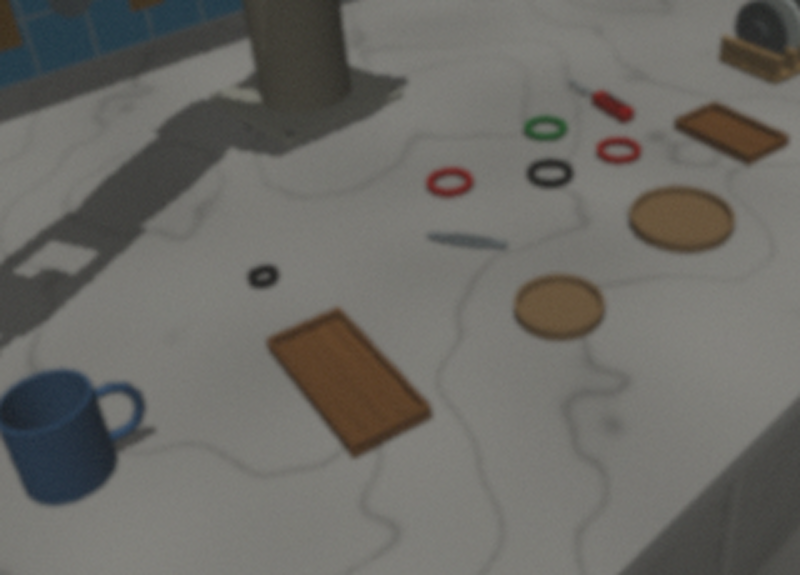

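The top crop shows the black large ring at full-image pixel (295,229), between red and green look-alikes, and the small ring at (412,257). The screwdriver handle is at (236,245) with its tip at (228,278), and the tweezers are at (350,221). The dishes are at (288,171) and (356,171), the trays at (422,195) long and (220,194) short. The scene view agrees with this.

```bash
cat > h.py <<'E'
import numpy as np, cv2
from station import robot
from scipy.spatial.transform import Rotation as Ro
def ray(c,px,pose=None):
    "origin, unit direction in world; pose=(pos,R) of the tool for the wrist camera"
    K=c["mtx"]
    if "rvec" in c:
        R=cv2.Rodrigues(np.array(c["rvec"]))[0]; t=np.array(c["tvec"]).ravel()
        d=R.T@np.linalg.solve(K,[px[0],px[1],1]); return -R.T@t,d/np.linalg.norm(d)
    v=np.array([(px[0]-K[0][2])/K[0][0],(px[1]-K[1][2])/K[1][1]]); th=np.linalg.norm(v)
    d=np.r_[v/max(th,1e-9)*np.sin(th),np.cos(th)]
    T=np.array(c["tool_from_camera"]); p,R=pose
    return p+R@T[:3,3], R@T[:3,:3]@d
def plane(c,px,z,pose=None):
    o,d=ray(c,px,pose); return o+d*(z-o[2])/d[2]
def proj(c,X,pose=None):
    X=np.asarray(X,float)
    if "rvec" in c: return cv2.projectPoints(X.reshape(1,3),np.array(c["rvec"]),np.array(c["tvec"]),np.array(c["mtx"]),None)[0].ravel()
    T=np.array(c["tool_from_camera"]); p,R=pose
    v=T[:3,:3].T@(R.T@(X-p)-T[:3,3]); th=np.arctan2(np.hypot(*v[:2]),v[2]); K=c["mtx"]
    return np.array([K[0][2],K[1][2]])+K[0][0]*th*v[:2]/np.hypot(*v[:2])
def tri(rays):
    A=sum(np.eye(3)-np.outer(d,d) for o,d in rays); b=sum((np.eye(3)-np.outer(d,d))@o for o,d in rays)
    return np.linalg.solve(A,b)
def pose():
    s=robot.read_state(); return np.array(s["eef_pos"]),Ro.from_euler("xyz",s["orientation"],degrees=True).as_matrix()
def masks(img):
    h=cv2.cvtColor(img,cv2.COLOR_RGB2HSV).astype(int); H,S,V=h[...,0],h[...,1],h[...,2]
    return dict(black=(V<60)&(S<110),red=((H<8)|(H>172))&(S>140),wood=(H>=4)&(H<25)&(S>70)&~(((H<8))&(S>190)))
def blobs(m,lo=20):
    n,l,s,c=cv2.connectedComponentsWithStats(m.astype(np.uint8))
    return [(c[i].round(1).tolist(),s[i].tolist(),l==i) for i in range(1,n) if s[i][4]>lo]
E
python3 - <<'E'
from h import *
for n in ["top","scene"]:
    c=robot.capture(n); np.save(n+".npy",c,allow_pickle=True)
    for k,m in masks(c["color"]).items():
        for cc,s,_ in blobs(m): print(n,k,cc,s, plane(c,cc,.01)[:2].round(3)) if (120<cc[0]<520 and s[4]<8000) else 0
c=np.load("top.npy",allow_pickle=True).item()
for nm,p in dict(ringL=(295,229),ringS=(412,257),handle=(236,245),tip=(228.5,278),twA=(342,209),twB=(356,233),dL=(288,171.5),dS=(355.5,171),long=(422.5,195.5),short=(220.5,194)).items():
    print(nm,plane(c,p,.01).round(3))
E
```

```text
top black [133.7, 8.7] [133, 0, 3, 19, 31] [1.203 0.658]
top black [178.2, 1.2] [152, 0, 48, 12, 68] [1.234 0.504]
top black [290.7, 2.7] [264, 0, 46, 11, 86] [1.236 0.11 ]
top black [392.3, 5.1] [311, 0, 151, 26, 268] [ 1.234 -0.249]
top black [327.5, 12.0] [327, 6, 2, 14, 21] [ 1.204 -0.02 ]
top black [279.3, 15.2] [279, 8, 2, 17, 21] [1.189 0.149]
top black [494.5, 17.7] [494, 11, 2, 15, 28] [ 1.195 -0.612]
top black [241.1, 22.3] [216, 13, 47, 12, 72] [1.16  0.282]
top black [123.1, 216.8] [116, 200, 16, 34, 284] [0.472 0.654]
top black [143.3, 219.9] [132, 202, 23, 35, 494] [0.462 0.587]
top black [294.5, 229.4] [286, 220, 18, 19, 120] [0.436 0.084]
top black [411.3, 256.8] [407, 252, 10, 10, 50] [ 0.348 -0.306]
top black [504.6, 306.1] [402, 262, 177, 138, 1741] [ 0.189 -0.614]
top black [359.1, 321.9] [274, 301, 173, 41, 2125] [ 0.135 -0.132]
top black [347.6, 351.2] [278, 343, 143, 13, 214] [ 0.041 -0.094]
top black [341.7, 372.1] [337, 369, 9, 11, 35] [-0.025 -0.076]
top red [262.4, 220.4] [254, 211, 18, 19, 121] [0.465 0.192]
top red [235.1, 245.2] [230, 234, 11, 24, 159] [
[... 2583 characters left out ...]
1, 104.5] [476, 92, 27, 27, 537] [0.472 1.216]
scene wood [166.3, 112.2] [159, 102, 15, 21, 227] [-0.664  0.071]
scene wood [419.0, 142.7] [399, 135, 41, 17, 437] [0.466 0.593]
scene wood [402.4, 172.5] [381, 161, 44, 24, 553] [0.559 0.336]
scene wood [382.3, 207.1] [362, 195, 41, 25, 812] [0.639 0.109]
scene wood [333.2, 242.1] [316, 230, 35, 25, 697] [ 0.643 -0.119]
scene wood [249.1, 271.9] [217, 244, 65, 58, 1950] [ 0.568 -0.348]
ringL [0.437 0.083 0.01 ]
ringS [ 0.348 -0.308  0.01 ]
handle [0.382 0.277 0.01 ]
tip [0.273 0.299 0.01 ]
twA [ 0.506 -0.074  0.01 ]
twB [ 0.426 -0.121  0.01 ]
dL [0.632 0.109 0.01 ]
dS [ 0.636 -0.119  0.01 ]
long [ 0.555 -0.347  0.01 ]
short [0.552 0.334 0.01 ]
```

```bash
cat > plan.py <<'E'
import sys; from h import *
def plan(x,y,z,yaw,op,step=34.):
    s=robot.read_state(); p=np.array(s["eef_pos"]); y0=s["orientation"][2]
    d=np.array([x,y,z])-p; t=((yaw-y0+180)%360-180)
    n=int(max(np.ceil(np.linalg.norm(d)*1e3/step),np.ceil(abs(t)/5.9),1))
    rows=[];u=0;P=np.zeros(3)
    for i in range(n):
        a=np.radians(y0-0*t-6*u*-0-0); R=Ro.from_euler("xyz",[180,0,y0-6*u],degrees=True).as_matrix()
        v=np.round(R.T@(d*1e3*(i+1)/n-P)); P=P+R@v
        k=round((-t/6*(i+1)/n)-u,1); u+=k
        rows.append([v.astype(int).tolist(),round(float(k),1),op])
    print("now",p.round(4),round(y0,1),"rows",n)
    for i in range(0,n,10): print(rows[i:i+10])
if __name__=="__main__": plan(*map(float,sys.argv[1:6]))
E
python3 plan.py 0.437 0.083 0.2 90 87
python3 - <<'E'
from h import *
c=robot.capture("wrist"); print(c["mtx"],np.array(c["tool_from_camera"]).round(3))
E
```

```text
now [ 0.2599 -0.5684  0.2226] 24.6 rows 20
[[[22, -26, 1], -0.5, 87.0], [[23, -25, 1], -0.6, 87.0], [[24, -23, 1], -0.5, 87.0], [[26, -22, 2], -0.6, 87.0], [[27, -20, 1], -0.5, 87.0], [[28, -19, 1], -0.6, 87.0], [[29, -17, 1], -0.5, 87.0], [[30, -16, 1], -0.6, 87.0], [[30, -14, 1], -0.5, 87.0], [[32, -12, 1], -0.6, 87.0]]
[[[32, -10, 1], -0.5, 87.0], [[33, -8, 2], -0.5, 87.0], [[33, -6, 1], -0.6, 87.0], [[34, -5, 1], -0.5, 87.0], [[33, -3, 1], -0.6, 87.0], [[34, 0, 1], -0.5, 87.0], [[34, 1, 1], -0.6, 87.0], [[33, 3, 1], -0.5, 87.0], [[34, 5, 2], -0.6, 87.0], [[33, 7, 1], -0.5, 87.0]]
[[309.70691629   0.         321.00282391]
 [  0.         309.70691629 199.02796007]
 [  0.           0.           1.        ]] [[-0.    -0.956 -0.292  0.081]
 [ 1.     0.    -0.001 -0.001]
 [ 0.001 -0.292  0.956 -0.162]
 [ 0.     0.     0.     1.   ]]
```

Emit:
drive_tool:
  rows:
    - [[22, -26, 1], -0.5, 87]
    - [[23, -25, 1], -0.6, 87]
    - [[24, -23, 1], -0.5, 87]
    - [[26, -22, 2], -0.6, 87]
    - [[27, -20, 1], -0.5, 87]
    - [[28, -19, 1], -0.6, 87]
    - [[29, -17, 1], -0.5, 87]
    - [[30, -16, 1], -0.6, 87]
    - [[30, -14, 1], -0.5, 87]
    - [[32, -12, 1], -0.6, 87]
  force: 10

```text
clock: 2.08
eef_pos: [0.3482, -0.2411, 0.2118]
orientation: [180.0, 0.0, 57.7]
force: [1.4, 0.4, -0.7]
width: 0.087
grip_force: 0.0
```

Emit:
drive_tool:
  rows:
    - [[32, -10, 1], -0.5, 87]
    - [[33, -8, 2], -0.5, 87]
    - [[33, -6, 1], -0.6, 87]
    - [[34, -5, 1], -0.5, 87]
    - [[33, -3, 1], -0.6, 87]
    - [[34, 0, 1], -0.5, 87]
    - [[34, 1, 1], -0.6, 87]
    - [[33, 3, 1], -0.5, 87]
    - [[34, 5, 2], -0.6, 87]
    - [[33, 7, 1], -0.5, 87]

```text
clock: 2.92
eef_pos: [0.4369, 0.0853, 0.1998]
orientation: [180.0, -0.0, 90.2]
force: [0.7, -0.6, 0.2]
width: 0.0874
grip_force: 0.0
```

```bash
cat > look.py <<'E'
import sys; from h import *
def look(name,z=.01):
    P=pose(); c=robot.capture("wrist"); c["pose"]=P; np.save(name+".npy",c,allow_pickle=True)
    cv2.imwrite(f"pics/{name}.png",c["color"][:,:,::-1]); print(P[0].round(4),np.degrees(np.arctan2(P[1][1,0],P[1][0,0])).round(1))
    for k,m in masks(c["color"]).items():
        for cc,s,mm in blobs(m,150):
            o,d=ray(c,cc,P)
            if d[2]<-.3: print(k,cc,s,plane(c,cc,z,P)[:2].round(4))
    return c,P
if __name__=="__main__": look(sys.argv[1],float(sys.argv[2]))
E
python3 look.py w1 0.01
```

```text
[0.4369 0.0853 0.1998] 90.2
black [604.5, 143.0] [571, 0, 51, 293, 3906] [0.8881 0.154 ]
black [321.8, 175.6] [295, 150, 54, 53, 1112] [0.438  0.0882]
black [315.1, 343.2] [18, 235, 607, 165, 43030] [ 0.4288 -0.1682]
red [274.3, 11.4] [238, 0, 71, 26, 1194] [0.3839 0.2811]
red [347.8, 83.2] [320, 57, 56, 54, 1175] [0.4667 0.1949]
red [228.5, 248.2] [218, 232, 24, 35, 216] [ 0.3171 -0.0073]
red [412.5, 245.8] [403, 232, 22, 32, 183] [ 0.5558 -0.0033]
red [264.9, 255.6] [245, 234, 38, 44, 664] [ 0.3652 -0.0165]
red [434.5, 278.5] [420, 255, 32, 47, 371] [ 0.5952 -0.0553]
red [204.2, 283.6] [184, 256, 36, 47, 401] [ 0.2732 -0.065 ]
red [95.8, 274.3] [81, 262, 32, 26, 235] [ 0.0675 -0.0704]
red [568.5, 292.5] [527, 262, 82, 52, 775] [ 0.8884 -0.1172]
red [67.0, 301.6] [34, 279, 60, 45, 635] [-0.0452 -0.1452]
red [436.0, 341.1] [424, 329, 25, 29, 205] [ 0.6219 -0.1776]
red [206.5, 344.8] [196, 330, 23, 35, 218] [ 0.2528 -0.1869]
wood [443.7, 6.9] [382, 0, 93, 22, 1016] [0.582  0.2982]
wood [581.9, 256.1] [298, 0, 342, 400, 15708] [ 0.8913 -0.043 ]
wood [475.9, 156.8] [431, 107, 91, 101, 7166] [0.6306 0.1153]
wood [192.9, 289.1] [159, 232, 84, 105, 1420] [ 0.2532 -0.0761]
wood [432.3, 273.2] [400, 232, 63, 71, 855] [ 0.5903 -0.0464]
wood [73.9, 295.4] [34, 263, 82, 59, 957] [-0.0146 -0.1257]
wood [473.7, 311.0] [460, 287, 24, 50, 626] [ 0.6755 -0.1221]
wood [204.5, 340.2] [195, 328, 21, 30, 194] [ 0.2515 -0.1766]
```

View pics/w1.png

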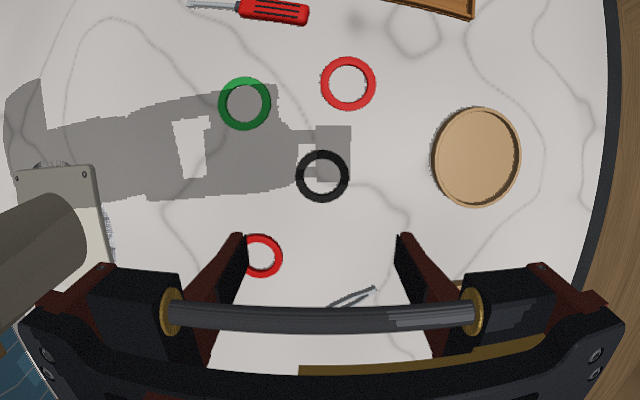

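Wrist view: the large ring is at (322,176), clear of the fingers; the dish is at (476,157). I go down onto the ring.

Emit:
drive_tool:
  rows:
    - [[1, 0, 30], 0, 87]
    - [[0, 1, 30], 0, 87]
    - [[0, 0, 30], 0, 87]
    - [[0, 0, 30], 0, 87]
    - [[0, 0, 30], 0, 87]
    - [[0, 0, 20], 0, 87]
    - [[0, 0, 14], 0, 87]
    - [[0, 0, 8], 0, 87]
    - [[0, 0, 4], 0, 87]
    - [[0, 0, 0], 0, 87]

```text
clock: 3.8
eef_pos: [0.4376, 0.0844, 0.0034]
orientation: [-180.0, 0.0, 90.0]
force: [-0.8, -0.5, -0.2]
width: 0.0871
grip_force: 0.0
```

Emit:
drive_tool:
  rows:
    - [[0, 0, 0], 0, 50]
    - [[0, 0, 0], 0, 50]
    - [[0, 0, 0], 0, 50]
    - [[0, 0, 0], 0, 50]
    - [[0, 0, 0], 0, 50]
    - [[0, 0, 0], 0, 50]

```text
clock: 4.3
eef_pos: [0.4383, 0.0845, 0.0043]
orientation: [179.9, -0.0, 90.0]
force: [-0.4, 0.3, 7.8]
width: 0.0646
grip_force: 10.0
```

```bash
python3 - <<'E'
from h import *
T,S,W=[np.load(n+".npy",allow_pickle=True).item() for n in("top","scene","w1")]
for nm,t,s,w in [("dL",(287.3,170.7),(382.3,207.1),(475.9,156.8)),("dS",(355.1,170.1),(333.2,242.1),None),("long",(422.3,195),(249.1,271.9),None),("short",(220,193.3),(402.4,172.5),None),("ringL",(294.5,229.4),(329.5,188.9),(321.8,175.6)),("ringS",(411.3,256.8),(214.8,230.3),None),("handle",(235.1,245.2),(354.9,162.2),None)]:
    r=[ray(T,t),ray(S,s)]+([ray(W,w,W["pose"])] if w else [])
    print(nm,tri(r).round(4),plane(W,w,.012,W["pose"]).round(4) if w else "")
E
python3 plan.py 0.438 0.087 0.08 90 50
```

```text
dL [0.6348 0.1137 0.0051] [0.6295 0.1156 0.012 ]
dS [ 0.6404 -0.1178  0.0077] 
long [ 0.5593 -0.3455  0.0025] 
short [0.5563 0.3373 0.0081] 
ringL [0.4372 0.0858 0.0037] [0.438  0.0887 0.012 ]
ringS [ 0.3489 -0.3067  0.0039] 
handle [0.3826 0.2813 0.0108] 
now [0.4383 0.0845 0.0043] 90.0 rows 3
[[[1, 0, -25], -0.0, 50.0], [[1, 0, -25], -0.0, 50.0], [[0, 0, -26], -0.0, 50.0]]
```

Emit:
drive_tool:
  rows:
    - [[0, 0, -10], 0, 50]
    - [[0, 0, -25], 0, 50]
    - [[0, 0, -30], 0, 50]
    - [[-6, 25, -30], 0, 50]
    - [[-8, 33, -15], 0, 50]
    - [[-8, 33, -10], 0, 50]
    - [[-8, 33, -10], 0, 50]
    - [[-8, 33, -5], 0, 50]
    - [[-8, 33, -5], 0, 50]
    - [[-6, 6, 0], 0, 50]

```text
clock: 5.13
eef_pos: [0.6393, 0.0316, 0.1463]
orientation: [179.6, -0.0, 89.9]
force: [0.8, -0.1, 0.3]
width: 0.0642
grip_force: 10.0
```

Emit:
drive_tool:
  rows:
    - [[0, 0, 0], 0, 50]

```text
clock: 5.22
eef_pos: [0.6353, 0.0313, 0.1444]
orientation: [179.9, 0.0, 89.9]
force: [0.1, -0.9, 0.2]
width: 0.0645
grip_force: 10.0
```

```bash
python3 look.py w2 0.01|egrep -v "red"
python3 - <<'E'
from h import *
for l in ["large_dish","small_dish","large_ring","tweezers"]: print(l,[(np.round(d["point"]),round(d["confidence"],2)) for d in robot.mark_of("wrist",l)])
E
```

```text
[0.6353 0.0313 0.1444] 89.9
black [590.3, 137.6] [560, 0, 47, 284, 4079] [0.9816 0.1042]
black [319.3, 265.5] [204, 196, 234, 121, 8302] [ 0.6336 -0.053 ]
black [285.3, 357.3] [18, 270, 607, 130, 32920] [ 0.5877 -0.1975]
black [477.1, 311.3] [398, 271, 149, 89, 6312] [ 0.8415 -0.133 ]
wood [577.1, 237.8] [253, 0, 387, 400, 21139] [ 0.9933 -0.0349]
wood [320.6, 106.5] [253, 40, 137, 135, 14345] [0.6354 0.1137]
wood [222.8, 289.8] [195, 232, 67, 109, 1445] [ 0.5196 -0.089 ]
wood [418.7, 289.5] [381, 232, 68, 110, 1452] [ 0.7505 -0.0892]
wood [89.8, 305.1] [38, 263, 94, 91, 1775] [ 0.2857 -0.1442]
wood [323.0, 275.6] [307, 272, 34, 8, 168] [ 0.6376 -0.0659]
wood [326.8, 300.1] [284, 285, 83, 23, 1079] [ 0.642  -0.0996]
wood [232.2, 343.8] [223, 331, 21, 32, 219] [ 0.5177 -0.1773]
wood [324.9, 337.8] [297, 334, 57, 10, 348] [ 0.6401 -0.1597]
large_dish [(array([324., 106.]), 0.77)]
small_dish [(array([324., 308.]), 0.84)]
large_ring [(array([81., 76.]), 0.79), (array([104., 228.]), 0.68), (array([164.,  37.]), 0.55)]
tweezers []
```

View pics/w2.png

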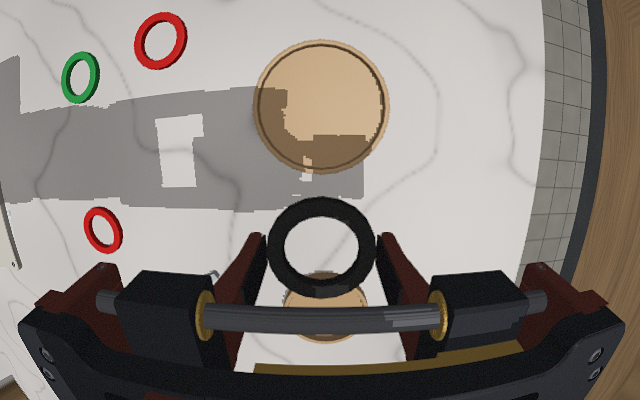

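The ring is held flat at (321,247), and the dish centre is at (321,106).

```bash
python3 - <<'E'
from h import *
c=np.load("w2.npy",allow_pickle=True).item();P=c["pose"]
m=masks(c["color"])["black"].astype(np.uint8)
# hole of ring: component of non-black enclosed
for cc,s,_ in blobs(1-m,500): print(cc,s)
pts=[plane(c,(u,v),.15,P)[:2] for u,v in [(321,197),(321,298),(268,247),(376,247)]]
print(np.round(pts,4), P[0])
E
python3 plan.py 0.6355 0.1137 0.144 90 50
```

```text
[314.5, 164.4] [0, 0, 640, 400, 196097]
[320.9, 247.3] [283, 216, 77, 64, 3732]
[321.4, 293.3] [254, 258, 136, 50, 2779]
[[0.6354 0.0663]
 [0.6353 0.0024]
 [0.6055 0.037 ]
 [0.6664 0.0368]] [0.63532912 0.03126127 0.14435919]
now [0.6318 0.0328 0.1433] 90.0 rows 3
[[[27, 1, 0], -0.0, 50.0], [[27, 1, 0], -0.0, 50.0], [[27, 2, -1], -0.0, 50.0]]
```

Emit:
drive_tool:
  rows:
    - [[26, 1, 0], 0, 50]
    - [[26, 2, 5], 0, 50]
    - [[26, 1, 20], 0, 50]
    - [[0, 0, 30], 0, 50]
    - [[0, 0, 25], 0, 50]
    - [[0, 0, 15], 0, 50]
    - [[0, 0, 5], 0, 50]
    - [[0, 0, 0], 0, 50]
    - [[0, 0, 0], 0, 50]

```text
clock: 6.22
eef_pos: [0.6381, 0.1102, 0.0445]
orientation: [180.0, -0.0, 89.9]
force: [0.1, -0.5, 0.2]
width: 0.0646
grip_force: 10.0
```

```bash
python3 plan.py 0.6355 0.111 0.010 90 50
```

```text
now [0.6381 0.1102 0.0445] 89.9 rows 2
[[[0, -1, 17], -0.0, 50.0], [[1, -2, 17], -0.0, 50.0]]
```

Emit:
drive_tool:
  rows:
    - [[0, -1, 17], 0, 50]
    - [[1, -1, 13], 0, 50]
    - [[0, -1, 4], 0, 50]
    - [[0, 0, 1], 0, 50]
    - [[0, 0, 0], 0, 50]
    - [[0, 0, 0], 0, 50]
    - [[0, 0, 0], 0, 74]
    - [[0, 0, 0], 0, 74]
    - [[0, 0, 0], 0, 74]

```text
clock: 6.97
eef_pos: [0.6349, 0.1114, 0.009]
orientation: [180.0, -0.0, 90.0]
force: [0.4, 0.3, 0.5]
width: 0.0737
grip_force: 0.0
```

Emit:
drive_tool:
  rows:
    - [[0, 0, 0], 0, 74]
    - [[0, 0, -15], 0, 74]
    - [[0, 0, -30], 0, 74]
    - [[0, 0, -35], 0, 74]
    - [[0, 0, -35], 0, 74]
    - [[0, 0, -20], 0, 74]

```text
clock: 7.47
eef_pos: [0.6364, 0.1116, 0.1488]
orientation: [179.7, -0.0, 90.0]
force: [0.1, 0.2, -0.9]
width: 0.0739
grip_force: 0.0
```

```bash
python3 look.py w3 0.01|egrep -v "red"; python3 plan.py 0.349 -0.345 0.18 90 70
```

```text
[0.6364 0.1116 0.1488] 90.0
black [588.5, 137.8] [558, 0, 47, 283, 4094] [0.9856 0.1843]
black [319.1, 187.4] [288, 157, 63, 62, 1577] [0.6352 0.1139]
black [287.8, 349.9] [18, 235, 607, 165, 36678] [ 0.5931 -0.1064]
black [480.7, 311.6] [262, 269, 286, 90, 6458] [ 0.8528 -0.0578]
wood [237.4, 6.8] [168, 0, 137, 17, 1957] [0.5551 0.2994]
wood [558.4, 243.6] [272, 0, 368, 400, 23224] [0.9622 0.0372]
wood [319.5, 184.2] [256, 123, 128, 125, 9543] [0.6356 0.1172]
wood [319.0, 187.8] [297, 167, 45, 43, 1451] [0.6351 0.1135]
wood [209.0, 290.4] [179, 232, 74, 107, 1403] [ 0.5015 -0.0135]
wood [432.5, 290.0] [389, 232, 75, 107, 1414] [ 0.7723 -0.014 ]
wood [84.7, 302.4] [38, 263, 82, 88, 1404] [ 0.2737 -0.0635]
wood [220.4, 346.8] [212, 330, 19, 38, 207] [ 0.4996 -0.1088]
now [0.6382 0.112  0.1519] 90.0 rows 16
[[[-29, -18, -2], -0.0, 70.0], [[-28, -18, -2], -0.0, 70.0], [[-29, -18, -1], -0.0, 70.0], [[-28, -18, -2], -0.0, 70.0], [[-29, -18, -2], -0.0, 70.0], [[-28, -18, -2], -0.0, 70.0], [[-29, -18, -1], -0.0, 70.0], [[-29, -18, -2], -0.0, 70.0], [[-28, -19, -2], -0.0, 70.0], [[-29, -18, -2], -0.0, 70.0]]
[[[-28, -18, -1], -0.0, 70.0], [[-29, -18, -2], -0.0, 70.0], [[-28, -18, -2], -0.0, 70.0], [[-29, -18, -2], -0.0, 70.0], [[-29, -18, -1], -0.0, 70.0], [[-28, -18, -2], -0.0, 70.0]]
```

View pics/w3.png

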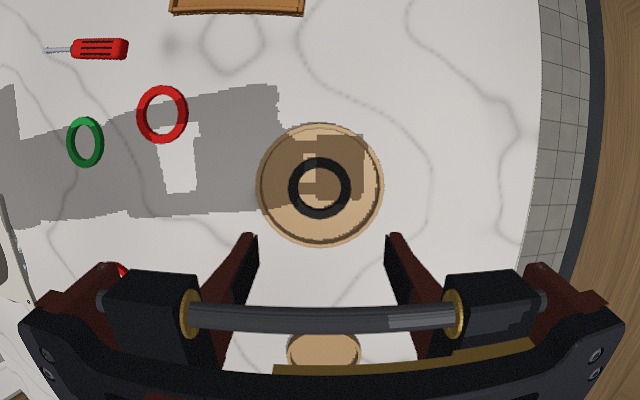

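The large ring lies in the middle of the dish: ring centre (319,188), dish centre (320,185.5). Next is the small ring.

Emit:
drive_tool:
  rows:
    - [[-28, -19, -2], 0, 70]
    - [[-28, -19, -2], 0, 70]
    - [[-28, -19, -2], 0, 70]
    - [[-28, -19, 0], 0, 70]
    - [[-28, -19, 0], 0, 70]
    - [[-28, -19, 0], 0, 70]
    - [[-28, -19, 0], 0, 70]
    - [[-28, -19, 0], 0, 70]
    - [[-28, -19, 0], 0, 70]
    - [[-28, -19, 0], 0, 70]

```text
clock: 8.35
eef_pos: [0.4436, -0.1697, 0.1505]
orientation: [179.9, 0.0, 90.0]
force: [-0.2, -0.7, 0.6]
width: 0.0702
grip_force: 0.0
```

Emit:
drive_tool:
  rows:
    - [[-28, -19, 0], 0, 70]
    - [[-28, -19, 0], 0, 70]
    - [[-28, -19, 0], 0, 70]
    - [[-28, -19, 0], 0, 70]
    - [[-27, -19, 0], 0, 70]
    - [[0, -4, 0], 0, 70]
    - [[0, 0, 0], 0, 70]
    - [[0, 0, 0], 0, 70]

```text
clock: 9.02
eef_pos: [0.3454, -0.3073, 0.1501]
orientation: [180.0, -0.0, 89.9]
force: [0.6, 0.2, 1.3]
width: 0.07
grip_force: 0.0
```

```bash
python3 look.py w4 0.01|egrep -v "red"; python3 plan.py 0.349 -0.307 0.15 90 70
python3 - <<'E'
from h import *
for l in ["small_ring"]: print(l,[(np.round(d["point"]),round(d["confidence"],2)) for d in robot.mark_of("wrist",l)])
E
```

```text
[ 0.3454 -0.3073  0.1501] 89.9
black [33.8, 6.1] [0, 0, 72, 17, 501] [-0.0524 -0.0371]
black [325.1, 185.5] [309, 169, 34, 34, 613] [ 0.3496 -0.3035]
black [316.6, 343.8] [17, 235, 608, 165, 43872] [ 0.3394 -0.5145]
wood [561.7, 39.5] [531, 0, 62, 79, 3682] [ 0.635  -0.1179]
wood [490.4, 217.1] [420, 169, 147, 91, 9440] [ 0.5418 -0.34  ]
wood [532.5, 337.3] [264, 212, 376, 188, 9103] [ 0.6864 -0.5516]
wood [230.6, 272.9] [206, 232, 51, 72, 844] [ 0.2406 -0.4069]
wood [412.0, 273.1] [386, 232, 51, 72, 820] [ 0.4508 -0.4077]
wood [87.0, 302.3] [34, 263, 92, 90, 1548] [-0.016  -0.4836]
wood [193.8, 313.9] [185, 289, 22, 51, 598] [ 0.1796 -0.4736]
wood [448.1, 313.8] [436, 289, 22, 51, 595] [ 0.5106 -0.4742]
wood [17.2, 360.7] [0, 297, 52, 103, 3047] [-0.4462 -0.756 ]
wood [225.1, 344.2] [216, 331, 21, 36, 200] [ 0.2148 -0.5236]
now [ 0.3459 -0.3069  0.15  ] 90.0 rows 1
[[[0, 3, 0], -0.0, 70.0]]
small_ring [(array([325., 183.]), 0.73)]
```

Emit:
drive_tool:
  rows:
    - [[2, 2, 25], 0, 70]
    - [[1, 1, 35], 0, 70]
    - [[0, 1, 35], 0, 70]
    - [[0, 0, 25], 0, 70]
    - [[0, 0, 15], 0, 70]
    - [[0, 0, 8], 0, 70]
    - [[0, 0, 3], 0, 70]
    - [[0, 0, 0], 0, 70]

```text
clock: 9.78
eef_pos: [0.35, -0.3039, 0.0035]
orientation: [-180.0, -0.0, 90.0]
force: [-0.2, -0.1, 0.3]
width: 0.0697
grip_force: 0.0
```

Emit:
drive_tool:
  rows:
    - [[0, 0, 0], 0, 25]
    - [[0, 0, 0], 0, 25]
    - [[0, 0, 0], 0, 25]
    - [[0, 0, 0], 0, 25]
    - [[0, 0, 0], 0, 25]
    - [[0, 0, 0], 0, 25]
    - [[0, 0, 0], 0, 25]

```text
clock: 10.37
eef_pos: [0.3497, -0.3047, 0.004]
orientation: [180.0, 0.0, 90.0]
force: [-0.7, -0.1, 5.5]
width: 0.036
grip_force: 10.0
```

Emit:
drive_tool:
  rows:
    - [[0, 0, -10], 0, 25]
    - [[0, 0, -25], 0, 25]
    - [[0, 0, -35], 0, 25]
    - [[0, 0, -35], 0, 25]
    - [[0, 0, -30], 0, 25]
    - [[0, 0, -10], 0, 25]
    - [[0, 0, 0], 0, 25]

```text
clock: 10.95
eef_pos: [0.3508, -0.3057, 0.1516]
orientation: [179.8, 0.2, 90.0]
force: [-0.1, 0.1, -0.1]
width: 0.0361
grip_force: 10.0
```

```bash
python3 plan.py 0.638 -0.2 0.15 90 25
```

```text
now [ 0.3508 -0.3057  0.1516] 90.0 rows 10
[[[11, 29, 0], -0.0, 25.0], [[10, 28, 0], -0.0, 25.0], [[11, 29, 0], -0.0, 25.0], [[10, 29, 1], -0.0, 25.0], [[11, 29, 0], -0.0, 25.0], [[11, 28, 0], -0.0, 25.0], [[10, 29, 0], -0.0, 25.0], [[11, 29, 0], -0.0, 25.0], [[10, 28, 0], -0.0, 25.0], [[11, 29, 1], -0.0, 25.0]]
```

Emit:
drive_tool:
  rows:
    - [[11, 29, 0], 0, 25]
    - [[11, 29, 0], 0, 25]
    - [[11, 29, 0], 0, 25]
    - [[11, 29, 0], 0, 25]
    - [[11, 29, 0], 0, 25]
    - [[11, 29, 0], 0, 25]
    - [[11, 29, 0], 0, 25]
    - [[11, 29, 0], 0, 25]
    - [[11, 29, 0], 0, 25]
    - [[9, 27, 0], 0, 25]

```text
clock: 11.78
eef_pos: [0.6379, -0.1952, 0.146]
orientation: [-179.8, -0.1, 90.0]
force: [0.3, -0.4, -0.7]
width: 0.0363
grip_force: 10.0
```

Emit:
drive_tool:
  rows:
    - [[0, 0, 0], 0, 25]
    - [[0, 0, 0], 0, 25]

```text
clock: 11.95
eef_pos: [0.6372, -0.1956, 0.146]
orientation: [-179.8, -0.1, 90.1]
force: [-0.9, 0.3, -0.6]
width: 0.036
grip_force: 10.0
```

```bash
python3 look.py w5 0.01|egrep -v "red"
python3 - <<'E'
from h import *
print([(np.round(d["point"]),round(d["confidence"],2)) for d in robot.mark_of("wrist","small_dish")])
c=np.load("w5.npy",allow_pickle=True).item();m=masks(c["color"])["black"].astype(np.uint8)
for cc,s,_ in blobs(1-m,300): print(cc,s,plane(c,cc,c["pose"][0][2]+.005,c["pose"]).round(4))
E
```

```text
[ 0.6372 -0.1956  0.146 ] 90.1
black [591.1, 138.6] [560, 0, 48, 285, 4140] [ 0.9846 -0.1226]
black [320.9, 276.7] [252, 224, 139, 99, 4591] [ 0.6368 -0.295 ]
black [291.9, 356.3] [18, 273, 607, 127, 33045] [ 0.5983 -0.4235]
black [441.2, 314.5] [325, 274, 223, 89, 7714] [ 0.79   -0.3579]
wood [609.5, 217.9] [495, 0, 145, 400, 17816] [ 1.066  -0.2331]
wood [324.8, 109.5] [273, 58, 105, 104, 8473] [ 0.6403 -0.1159]
wood [244.6, 283.1] [180, 233, 107, 112, 1749] [ 0.5488 -0.3062]
wood [379.9, 289.1] [356, 233, 43, 113, 1176] [ 0.7048 -0.313 ]
wood [96.2, 310.6] [37, 266, 112, 92, 1984] [ 0.2942 -0.3832]
wood [310.6, 295.8] [283, 281, 57, 27, 1248] [ 0.6249 -0.3213]
wood [298.8, 340.1] [263, 334, 68, 22, 748] [ 0.6087 -0.3924]
wood [352.7, 364.5] [201, 347, 283, 29, 3477] [ 0.6803 -0.4402]
[(array([326., 110.]), 0.95)]
[314.1, 166.0] [0, 0, 640, 400, 201167] [ 0.6336 -0.1441  0.151 ]
[321.0, 252.5] [304, 240, 35, 27, 705] [ 0.6372 -0.1934  0.151 ]
[321.0, 290.5] [282, 259, 78, 49, 2350] [ 0.6373 -0.2193  0.151 ]
```

View pics/w5.png

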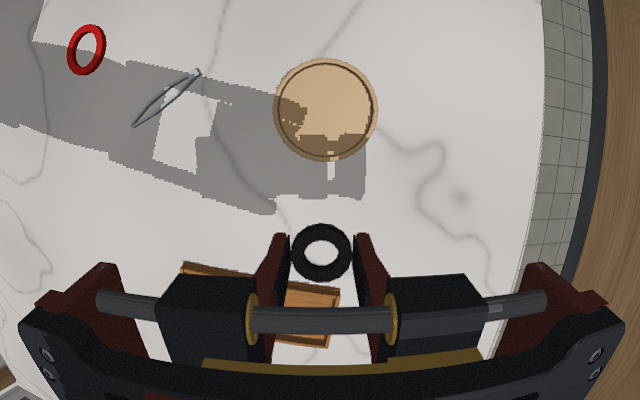

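The small ring is held at (321,252) and the dish centre is at (325,110).

Emit:
drive_tool:
  rows:
    - [[26, 1, 0], 0, 25]
    - [[26, 1, 5], 0, 25]
    - [[26, 1, 20], 0, 25]
    - [[0, 0, 30], 0, 25]
    - [[0, 0, 25], 0, 25]
    - [[0, 0, 15], 0, 25]
    - [[0, 0, 5], 0, 25]
    - [[0, 0, 0], 0, 25]
    - [[0, 0, 0], 0, 25]

```text
clock: 12.8
eef_pos: [0.6408, -0.1194, 0.0493]
orientation: [180.0, 0.0, 89.9]
force: [1.0, 0.0, 0.2]
width: 0.036
grip_force: 10.0
```

```bash
python3 plan.py 0.640 -0.1175 0.010 90 25
```

```text
now [ 0.6408 -0.1194  0.0493] 89.9 rows 2
[[[1, 0, 20], -0.0, 25.0], [[1, -1, 19], -0.0, 25.0]]
```

Emit:
drive_tool:
  rows:
    - [[1, 0, 17], 0, 25]
    - [[1, -1, 15], 0, 25]
    - [[0, 0, 5], 0, 25]
    - [[0, 0, 2], 0, 25]
    - [[0, 0, 0], 0, 25]
    - [[0, 0, 0], 0, 25]

```text
clock: 13.3
eef_pos: [0.6404, -0.117, 0.0109]
orientation: [179.9, 0.0, 90.0]
force: [0.1, -0.3, 0.1]
width: 0.0363
grip_force: 10.0
```

Emit:
drive_tool:
  rows:
    - [[0, 0, 0], 0, 48]
    - [[0, 0, 0], 0, 48]
    - [[0, 0, 0], 0, 48]
    - [[0, 0, 0], 0, 48]
    - [[0, 0, -15], 0, 48]
    - [[0, 0, -30], 0, 48]
    - [[0, 0, -35], 0, 48]
    - [[0, 0, -35], 0, 48]
    - [[0, 0, -35], 0, 48]
    - [[0, 0, 0], 0, 48]

```text
clock: 14.13
eef_pos: [0.644, -0.1175, 0.1686]
orientation: [179.3, 0.1, 90.0]
force: [1.3, -0.7, -0.5]
width: 0.048
grip_force: 0.0
```

```bash
python3 look.py w6 0.01|egrep -v "red"|head -12
python3 - <<'E'
import cv2
a=cv2.imread("pics/w6.png")[90:270,220:420]; cv2.imwrite("pics/w6c.png",cv2.resize(a,None,fx=2,fy=2))
E
python3 plan.py 0.385 0.275 0.17 0 70;python3 plan.py 0.385 0.275 0.17 180 70
```

```text
[ 0.644  -0.1175  0.1686] 90.0
black [582.9, 135.7] [553, 0, 46, 279, 3986] [ 1.0065 -0.0444]
black [315.8, 183.5] [300, 168, 33, 32, 581] [ 0.6404 -0.1166]
black [318.4, 344.0] [18, 237, 607, 163, 44646] [ 0.6422 -0.3436]
wood [310.3, 11.3] [257, 0, 108, 29, 2229] [0.6351 0.0664]
wood [608.1, 207.8] [500, 0, 140, 400, 20206] [ 1.1062 -0.1507]
wood [315.8, 181.4] [270, 136, 93, 92, 5833] [ 0.6404 -0.1143]
wood [315.9, 184.0] [306, 176, 20, 18, 271] [ 0.6405 -0.1171]
wood [244.5, 290.9] [223, 233, 52, 111, 1260] [ 0.5498 -0.2541]
wood [397.2, 290.9] [367, 233, 53, 111, 1258] [ 0.7421 -0.2558]
wood [106.9, 280.3] [85, 263, 39, 31, 319] [ 0.3324 -0.2569]
wood [94.0, 315.8] [35, 268, 114, 90, 1694] [ 0.2716 -0.3336]
now [ 0.6425 -0.1172  0.1654] 90.0 rows 16
[[[25, -16, 0], 0.9, 70.0], [[22, -18, -1], 1.0, 70.0], [[21, -21, 0], 0.9, 70.0], [[19, -23, 0], 0.9, 70.0], [[17, -24, 0], 1.0, 70.0], [[14, -25, -1], 0.9, 70.0], [[11, -27, 0], 1.0, 70.0], [[9, -28, 0], 0.9, 70.0], [[6, -29, -1], 0.9, 70.0], [[3, -29, 0], 1.0, 70.0]]
[[[0, -30, 0], 0.9, 70.0], [[-3, -29, 0], 0.9, 70.0], [[-5, -29, -1], 1.0, 70.0], [[-8, -28, 0], 0.9, 70.0], [[-11, -27, 0], 1.0, 70.0], [[-14, -26, -1], 0.9, 70.0]]
now [ 0.6425 -0.1172  0.1654] 90.0 rows 16
[[[25, -16, 0], -0.9, 70.0], [[25, -14, -1], -1.0, 70.0], [[28, -11, 0], -0.9, 70.0], [[28, -8, 0], -1.0, 70.0], [[29, -6, 0], -0.9, 70.0], [[29, -2, -1], -0.9, 70.0], [[29, 0, 0], -1.0, 70.0], [[29, 3, 0], -0.9, 70.0], [[29, 6, -1], -0.9, 70.0], [[28, 9, 0], -1.0, 70.0]]
[[[27, 11, 0], -0.9, 70.0], [[26, 14, 0], -1.0, 70.0], [[24, 17, -1], -0.9, 70.0], [[22, 19, 0], -0.9, 70.0], [[21, 20, 0], -1.0, 70.0], [[18, 23, -1], -0.9, 70.0]]
```

View pics/w6c.png

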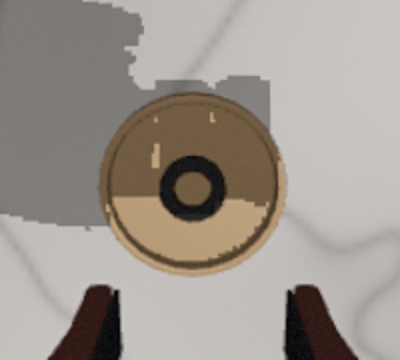

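The small ring is centred in its dish. Next is the screwdriver.

```bash
python3 plan.py 0.368 0.285 0.165 167 70
```

```text
now [ 0.6425 -0.1172  0.1654] 90.0 rows 15
[[[27, -18, 0], -0.9, 70.0], [[28, -16, 0], -0.8, 70.0], [[30, -13, 0], -0.9, 70.0], [[31, -11, 0], -0.8, 70.0], [[31, -8, 0], -0.9, 70.0], [[32, -4, 0], -0.8, 70.0], [[33, -3, 0], -0.9, 70.0], [[32, 1, 0], -0.8, 70.0], [[32, 4, 0], -0.9, 70.0], [[32, 7, 0], -0.9, 70.0]]
[[[31, 9, 0], -0.8, 70.0], [[30, 13, 0], -0.9, 70.0], [[29, 15, 0], -0.8, 70.0], [[27, 17, 0], -0.9, 70.0], [[26, 20, 0], -0.8, 70.0]]
```

Emit:
drive_tool:
  rows:
    - [[27, -18, 0], -0.9, 70]
    - [[28, -16, 0], -0.8, 70]
    - [[30, -13, 0], -0.9, 70]
    - [[31, -11, 0], -0.8, 70]
    - [[31, -8, 0], -0.9, 70]
    - [[32, -4, 0], -0.8, 70]
    - [[33, -3, 0], -0.9, 70]
    - [[32, 1, 0], -0.8, 70]
    - [[32, 4, 0], -0.9, 70]
    - [[32, 7, 0], -0.9, 70]

```text
clock: 15.02
eef_pos: [0.455, 0.1525, 0.1592]
orientation: [-179.9, -0.0, 141.8]
force: [0.2, -0.8, -0.1]
width: 0.0701
grip_force: 0.0
```

Emit:
drive_tool:
  rows:
    - [[31, 9, 0], -0.8, 70]
    - [[30, 13, 0], -0.9, 70]
    - [[29, 15, 0], -0.8, 70]
    - [[27, 17, 0], -0.9, 70]
    - [[26, 20, 0], -0.8, 70]
    - [[0, 0, 0], 0, 70]
    - [[0, 0, 0], 0, 70]

```text
clock: 15.6
eef_pos: [0.364, 0.2864, 0.1593]
orientation: [-179.9, -0.0, 166.9]
force: [0.0, 0.1, -0.3]
width: 0.0702
grip_force: 0.0
```

Run:
```python
from h import *
from look import look
c,P=look("w7",.02)
for cc,s,mm in blobs(masks(c["color"])["red"],400):
    v,u=np.nonzero(mm); q=np.array([plane(c,p,.02,P)[:2] for p in zip(u,v)])
    rect=cv2.minAreaRect((q*1000).astype(np.float32)); print("rect",cc,np.round(rect[0],1),np.round(rect[1],1),rect[2])
```

```text
[0.364  0.2864 0.1593] 166.9
black [619.4, 213.5] [595, 177, 38, 81, 1059] [0.503  0.7315]
black [570.1, 226.5] [545, 181, 51, 89, 3183] [0.4904 0.6076]
black [316.9, 343.7] [18, 235, 607, 165, 44280] [0.5651 0.2355]
red [320.3, 202.5] [309, 167, 23, 74, 1388] [0.3786 0.2835]
red [99.5, 230.2] [82, 209, 36, 44, 790] [ 0.3515 -0.0024]
red [230.2, 270.9] [206, 232, 50, 71, 638] [0.4358 0.1635]
red [411.4, 271.4] [386, 232, 50, 72, 688] [0.4837 0.3668]
red [274.2, 284.3] [250, 258, 42, 47, 707] [0.4629 0.2093]
red [86.5, 300.0] [34, 262, 90, 89, 1431] [ 0.4514 -0.1017]
red [560.9, 292.2] [522, 262, 81, 57, 1057] [0.6027 0.6079]
red [538.9, 330.4] [524, 316, 33, 32, 267] [0.6684 0.5753]
red [416.7, 341.0] [406, 331, 22, 26, 182] [0.5986 0.3652]
wood [457.2, 296.4] [215, 162, 397, 214, 10779] [0.5394 0.4236]
wood [230.2, 273.3] [206, 232, 51, 72, 836] [0.4389 0.1624]
wood [426.7, 289.2] [384, 232, 74, 108, 1488] [0.5147 0.3835]
wood [87.4, 303.6] [37, 264, 89, 88, 1581] [ 0.4579 -0.1044]
wood [373.5, 289.6] [357, 270, 37, 37, 1081] [0.4965 0.3197]
wood [193.8, 314.1] [185, 289, 22, 51, 601] [0.49   0.0887]
wood [25.6, 308.6] [18, 303, 18, 16, 160] [ 0.4624 -0.3269]
rect [320.3, 202.5] [381.  282.6] [22.5 79. ] 77.50657653808594
rect [99.5, 230.2] [352.   -4.5] [59.4 66.4] 12.059149742126465
rect [230.2, 270.9] [438.8 166.9] [ 32.3 115.3] 38.18231201171875
rect [411.4, 271.4] [479.6 369.8] [110.2  35. ] 10.656088829040527
rect [274.2, 284.3] [463.4 207.5] [41.7 63.8] 57.6671028137207
rect [86.5, 300.0] [ 487.6 -128.2] [143.  283.3] 11.43685245513916
rect [560.9, 292.2] [621.6 620.3] [260.3  68. ] 52.413734436035156
```

View pics/w7.png

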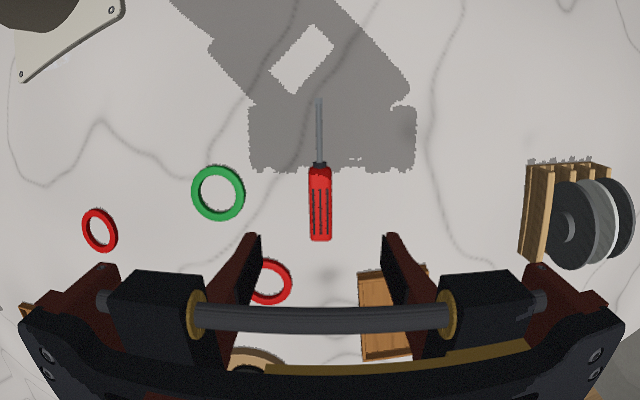

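The screwdriver lies along the tool's x, handle from (320,167) to (320,240), and the fingers clear the green ring. I go down onto the handle.

Emit:
drive_tool:
  rows:
    - [[-2, 0, 30], -0.1, 60]
    - [[0, 0, 35], 0, 60]
    - [[0, 0, 35], 0, 60]
    - [[0, 0, 25], 0, 60]
    - [[0, 0, 18], 0, 60]
    - [[0, 0, 9], 0, 60]
    - [[0, 0, 3], 0, 60]
    - [[0, 0, 0], 0, 60]
  force: 25

```text
clock: 16.32
eef_pos: [0.3676, 0.2845, 0.0044]
orientation: [-180.0, -0.0, 167.3]
force: [0.5, -1.3, -1.0]
width: 0.0602
grip_force: 0.0
```

Emit:
drive_tool:
  rows:
    - [[0, 0, 0], 0, 12]
    - [[0, 0, 0], 0, 12]
    - [[0, 0, 0], 0, 12]
    - [[0, 0, 0], 0, 12]
    - [[0, 0, 0], 0, 12]
    - [[0, 0, 0], 0, 12]
    - [[0, 0, 0], 0, 12]

```text
clock: 16.9
eef_pos: [0.3674, 0.2855, 0.0051]
orientation: [180.0, 0.0, 167.4]
force: [-1.4, 0.4, 6.9]
width: 0.0237
grip_force: 25.0
```

Emit:
drive_tool:
  rows:
    - [[0, 0, -10], 0, 12]
    - [[0, 0, -25], 0, 12]
    - [[0, 0, -35], 0, 12]
    - [[0, 0, -35], 0, 12]
    - [[0, 0, -35], 0, 12]
    - [[0, 0, -15], 0, 12]
    - [[0, 0, 0], 0, 12]

```text
clock: 17.48
eef_pos: [0.3691, 0.2867, 0.1638]
orientation: [179.7, 0.3, 167.4]
force: [-0.5, -0.1, -0.5]
width: 0.0237
grip_force: 25.0
```

```bash
python3 plan.py 0.57 -0.23 0.165 170.5 12
python3 - <<'E'
from h import *
# tray outlines from the top picture
c=np.load("top.npy",allow_pickle=True).item()
for cc,s,mm in blobs(masks(c["color"])["wood"],1000):
    v,u=np.nonzero(mm); q=np.array([plane(c,p,.012)[:2] for p in zip(u,v)]); r=cv2.minAreaRect((q*1000).astype(np.float32)); print(np.round(r[0]),np.round(r[1]),round(r[2],1))
E
```

```text
now [0.3691 0.2867 0.1638] 167.4 rows 17
[[[-18, -27, 0], -0.0, 12.0], [[-18, -27, 0], -0.1, 12.0], [[-18, -27, 0], 0.0, 12.0], [[-18, -28, 0], -0.0, 12.0], [[-18, -27, 0], -0.1, 12.0], [[-18, -27, 0], 0.0, 12.0], [[-17, -28, 0], -0.0, 12.0], [[-18, -27, -1], -0.0, 12.0], [[-17, -28, 0], -0.1, 12.0], [[-18, -27, 0], -0.0, 12.0]]
[[[-17, -28, 0], -0.0, 12.0], [[-17, -28, 0], -0.1, 12.0], [[-17, -27, 0], 0.0, 12.0], [[-17, -28, 0], -0.0, 12.0], [[-17, -28, 0], -0.1, 12.0], [[-17, -28, 0], 0.0, 12.0], [[-17, -28, 0], -0.0, 12.0]]
[635. 111.] [127. 125.] 0.7
[ 558. -346.] [ 87. 192.] 80.5
[555. 335.] [ 87. 142.] 83.1
```

```bash
python3 plan.py 0.61 -0.24 0.165 170.5 12
```

```text
now [0.3691 0.2867 0.1638] 167.4 rows 18
[[[-19, -26, 0], -0.0, 12.0], [[-20, -25, 0], -0.1, 12.0], [[-19, -26, 0], 0.0, 12.0], [[-19, -26, 0], -0.0, 12.0], [[-19, -26, 0], -0.0, 12.0], [[-20, -26, 0], -0.1, 12.0], [[-19, -26, 0], -0.0, 12.0], [[-18, -26, -1], -0.0, 12.0], [[-19, -26, 0], -0.1, 12.0], [[-19, -26, 0], 0.0, 12.0]]
[[[-19, -26, 0], -0.0, 12.0], [[-18, -26, 0], -0.0, 12.0], [[-19, -27, 0], -0.1, 12.0], [[-18, -26, 0], -0.0, 12.0], [[-19, -26, 0], -0.0, 12.0], [[-18, -27, 0], -0.1, 12.0], [[-18, -26, 0], 0.0, 12.0], [[-18, -27, 0], -0.0, 12.0]]
```

Emit:
drive_tool:
  rows:
    - [[-19, -26, 0], 0, 12]
    - [[-20, -25, 0], -0.1, 12]
    - [[-19, -26, 0], 0, 12]
    - [[-19, -26, 0], 0, 12]
    - [[-19, -26, 0], 0, 12]
    - [[-20, -26, 0], -0.1, 12]
    - [[-19, -26, 0], 0, 12]
    - [[-18, -26, -1], 0, 12]
    - [[-19, -26, 0], -0.1, 12]
    - [[-19, -26, 0], 0, 12]

```text
clock: 18.32
eef_pos: [0.5005, -0.009, 0.1598]
orientation: [-180.0, -0.1, 169.2]
force: [-0.0, -0.7, -0.2]
width: 0.0234
grip_force: 25.0
```

Emit:
drive_tool:
  rows:
    - [[-19, -26, 0], 0, 12]
    - [[-18, -26, 0], 0, 12]
    - [[-19, -27, 0], -0.1, 12]
    - [[-18, -26, 0], 0, 12]
    - [[-19, -26, 0], 0, 12]
    - [[-18, -27, 0], -0.1, 12]
    - [[-18, -26, 0], 0, 12]
    - [[-18, -27, 0], 0, 12]
    - [[0, 0, 0], 0, 12]
    - [[0, 0, 0], 0, 12]

```text
clock: 19.15
eef_pos: [0.6072, -0.2423, 0.1591]
orientation: [180.0, -0.1, 170.2]
force: [-0.2, 0.6, -0.5]
width: 0.0239
grip_force: 25.0
```

```bash
cat > rect.py <<'E'
import sys; from h import *; from look import look
c,P=look(sys.argv[1],.014)
for cc,s,mm in blobs(masks(c["color"])["wood"],2000):
    v,u=np.nonzero(mm); q=np.array([plane(c,p,.018,P)[:2] for p in zip(u,v)]); r=cv2.minAreaRect((q*1000).astype(np.float32)); print("rect",cc,np.round(r[0],1),np.round(r[1],1),round(r[2],1))
E
python3 rect.py w8 | egrep -v "red|black"
```

```text
[ 0.6072 -0.2423  0.1591] 170.2
wood [219.1, 153.8] [174, 64, 89, 180, 13837] [ 0.554  -0.3387]
wood [578.6, 164.3] [548, 118, 64, 94, 3614] [0.6308 0.0998]
wood [436.0, 194.6] [394, 151, 85, 89, 5107] [ 0.6364 -0.1196]
wood [582.4, 165.6] [575, 150, 16, 32, 383] [0.6336 0.1082]
wood [436.8, 196.7] [430, 189, 15, 17, 200] [ 0.6389 -0.1188]
wood [279.8, 287.6] [267, 233, 31, 114, 1038] [ 0.7193 -0.3094]
wood [362.3, 287.2] [345, 233, 31, 114, 1026] [ 0.7353 -0.2136]
wood [114.0, 278.4] [105, 263, 19, 29, 179] [ 0.6846 -0.5457]
wood [545.8, 309.7] [495, 263, 114, 93, 2069] [0.8585 0.073 ]
wood [94.4, 312.4] [35, 267, 113, 89, 1985] [ 0.7435 -0.6272]
wood [334.2, 365.0] [181, 350, 284, 26, 3499] [ 0.8629 -0.2661]
rect [219.1, 153.8] [ 558.4 -341.3] [ 88.3 188.4] 80.7
rect [578.6, 164.3] [632.6 104.7] [140.4 125.5] 79.1
rect [436.0, 194.6] [ 638.3 -118.7] [100.1  98.2] 74.3
rect [545.8, 309.7] [862.4 125.5] [264.  172.5] 79.7
rect [620.7, 367.6] [1342.1  518.5] [921.6 211.8] 34.9
rect [334.2, 365.0] [ 861.  -281.4] [431.5  35.9] 80.1
```

View pics/w8.png

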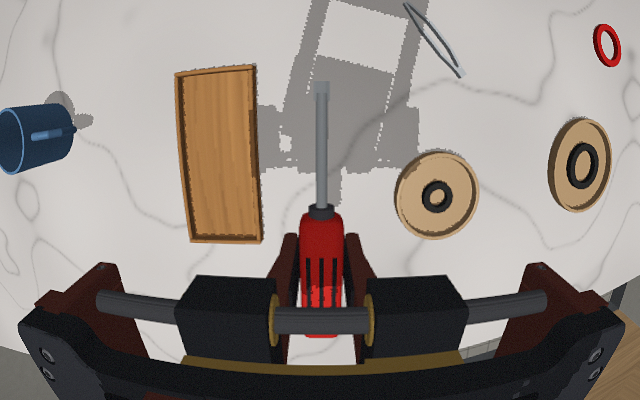

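The screwdriver is held straight. The long tray is at (219,154) with its corners visible, and the mug at (35,140) is clear. I move over the tray.

Emit:
drive_tool:
  rows:
    - [[4, -27, 0], -0.1, 12]
    - [[4, -27, 0], 0, 12]
    - [[3, -27, 0], 0, 12]
    - [[0, -27, 0], 0, 12]
    - [[0, 0, 25], 0, 12]
    - [[0, 0, 35], 0, 12]
    - [[0, 0, 30], 0, 12]
    - [[0, 0, 15], 0, 12]
    - [[0, 0, 0], 0, 12]
    - [[0, 0, 0], 0, 12]

```text
clock: 20.03
eef_pos: [0.5795, -0.345, 0.0553]
orientation: [180.0, -0.1, 171.0]
force: [0.4, 0.4, -0.1]
width: 0.0239
grip_force: 25.0
```

```bash
python3 plan.py 0.5792 -0.3469 0.0105 170.6 12
```

```text
now [ 0.5795 -0.345   0.0553] 171.0 rows 2
[[[0, -1, 22], 0.0, 12.0], [[0, -1, 23], 0.1, 12.0]]
```

Emit:
drive_tool:
  rows:
    - [[0, -1, 20], 0, 12]
    - [[0, -1, 15], 0, 12]
    - [[0, 0, 7], 0, 12]
    - [[0, 0, 2], 0, 12]
    - [[0, 0, 0], 0, 12]
    - [[0, 0, 0], 0, 12]
    - [[0, 0, 0], 0, 12]

```text
clock: 20.62
eef_pos: [0.58, -0.3485, 0.0126]
orientation: [-180.0, 0.1, 171.0]
force: [0.6, -0.2, -0.4]
width: 0.0236
grip_force: 25.0
```

Emit:
drive_tool:
  rows:
    - [[0, 0, 0], 0, 36]
    - [[0, 0, 0], 0, 36]
    - [[0, 0, 0], 0, 36]
    - [[0, 0, 0], 0, 36]
    - [[0, 0, -15], 0, 36]
    - [[0, 0, -30], 0, 36]
    - [[0, 0, -35], 0, 36]
    - [[0, 0, -35], 0, 36]
    - [[0, 0, -35], 0, 36]
    - [[0, 0, 0], 0, 36]

```text
clock: 21.45
eef_pos: [0.5833, -0.3505, 0.1709]
orientation: [-179.7, 0.7, 171.0]
force: [1.7, -0.3, 1.0]
width: 0.0356
grip_force: 0.0
```

```bash
python3 rect.py w9 | egrep "rect|red|\[0"|head -9;python3 plan.py 0.62 -0.24 0.16 170.6 50
```

```text
black [618.5, 173.7] [607, 154, 24, 40, 471] [0.6329 0.1064]
black [622.8, 296.3] [615, 286, 17, 24, 172] [0.904  0.2234]
red [635.4, 67.1] [631, 51, 9, 36, 211] [0.4667 0.1594]
red [323.1, 191.9] [312, 157, 24, 74, 1396] [ 0.5943 -0.3494]
red [370.0, 256.6] [358, 234, 31, 43, 297] [ 0.6805 -0.3074]
red [74.5, 294.0] [35, 262, 75, 55, 877] [ 0.7021 -0.7862]
red [557.5, 294.3] [519, 262, 90, 69, 1167] [ 0.8205 -0.0017]
red [266.0, 291.2] [256, 272, 19, 34, 181] [ 0.7102 -0.4396]
red [119.8, 332.1] [90, 313, 59, 45, 651] [ 0.7784 -0.7187]
now [ 0.582  -0.3497  0.1676] 171.0 rows 4
[[[-5, 29, 2], 0.0, 50.0], [[-5, 28, 2], 0.0, 50.0], [[-5, 29, 2], 0.0, 50.0], [[-5, 28, 2], 0.1, 50.0]]
```

View pics/w9.png

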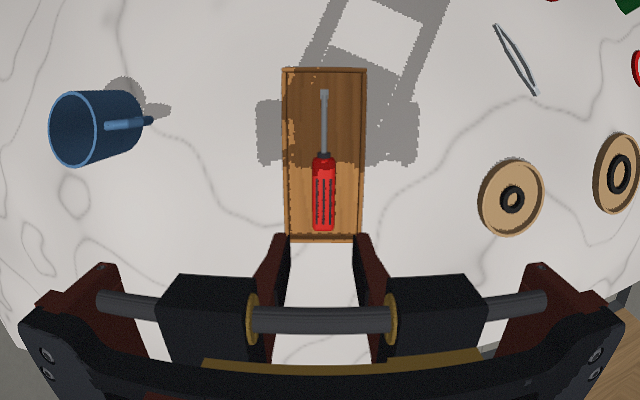

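The screwdriver lies in the tray, tip at (324,90), handle end at (323,230). I check how far it is from midway along the tray.

```bash
python3 - <<'E'
from h import *
c=np.load("w9.npy",allow_pickle=True).item();P=c["pose"]
a=np.radians(170.6);ax=np.array([np.cos(a),np.sin(a)]);ay=np.array([-ax[1],ax[0]])
def s(px,z): q=plane(c,px,z,P)[:2]; return np.round([q@ax*1e3,q@ay*1e3],1)
print("rim front",s((284,68),.018),s((366,69),.018),"rear rim",s((288,241),.018),s((360,242),.018))
print("tip",s((324,89),.016),"handle end",s((323,231),.027), "front of handle",s((323,157),.027))
t=np.array([.5585,-.3435]);print("tray",t@ax*1e3,t@ay*1e3)
E
python3 plan.py 0.466 -0.098 0.165 180 50
```

```text
rim front [-513.6  287.5] [-513.8  205.9] rear rim [-699.9  286.6] [-700.5  205.7]
tip [-535.3  247.6] handle end [-683.2  247.5] front of handle [-603.3  248.1]
tray -607.1030202874896 247.66998760004793
now [ 0.582  -0.3497  0.1676] 171.0 rows 9
[[[17, 26, 0], -0.2, 50.0], [[17, 26, 1], -0.1, 50.0], [[16, 26, 0], -0.2, 50.0], [[16, 26, 0], -0.2, 50.0], [[15, 27, 0], -0.1, 50.0], [[15, 27, 1], -0.2, 50.0], [[14, 27, 0], -0.2, 50.0], [[14, 28, 0], -0.1, 50.0], [[14, 27, 1], -0.2, 50.0]]
```

The screwdriver is within 2 mm of midway. Now the tweezers.

```bash
python3 plan.py 0.466 -0.098 0.165 210 50
```

```text
now [ 0.582  -0.3497  0.1676] 171.0 rows 9
[[[17, 26, 0], -0.7, 50.0], [[15, 26, 1], -0.7, 50.0], [[14, 28, 0], -0.8, 50.0], [[10, 29, 0], -0.7, 50.0], [[9, 30, 0], -0.7, 50.0], [[7, 30, 1], -0.7, 50.0], [[4, 30, 0], -0.8, 50.0], [[2, 31, 0], -0.7, 50.0], [[-1, 31, 1], -0.7, 50.0]]
```

Emit:
drive_tool:
  rows:
    - [[17, 26, 0], -0.7, 50]
    - [[15, 26, 1], -0.7, 50]
    - [[14, 28, 0], -0.8, 50]
    - [[10, 29, 0], -0.7, 50]
    - [[9, 30, 0], -0.7, 50]
    - [[7, 30, 1], -0.7, 50]
    - [[4, 30, 0], -0.8, 50]
    - [[2, 31, 0], -0.7, 50]
    - [[-1, 31, 1], -0.7, 50]
    - [[0, 0, 0], 0, 50]

```text
clock: 22.33
eef_pos: [0.4591, -0.0923, 0.1576]
orientation: [179.8, -0.2, -149.7]
force: [-0.7, 0.4, -0.3]
width: 0.05
grip_force: 0.0
```

Emit:
drive_tool:
  rows:
    - [[0, 0, 0], 0, 50]
    - [[0, 0, 0], 0, 50]

```text
clock: 22.5
eef_pos: [0.4636, -0.0963, 0.1587]
orientation: [-180.0, 0.0, -150.0]
force: [-0.3, 0.5, -0.4]
width: 0.0501
grip_force: 0.0
```

```bash
python3 look.py w10 .009|head -1
python3 - <<'E'
from h import *
print([(np.round(d["point"],1),round(d["confidence"],2)) for d in robot.mark_of("wrist","tweezers")])
a=cv2.imread("pics/w10.png")[80:280,220:440]; cv2.imwrite("pics/w10c.png",cv2.resize(a,None,fx=2.5,fy=2.5))
E
```

```text
[ 0.4636 -0.0963  0.1587] -150.0
[(array([319.2, 188.1]), 0.81)]
```

View pics/w10c.png

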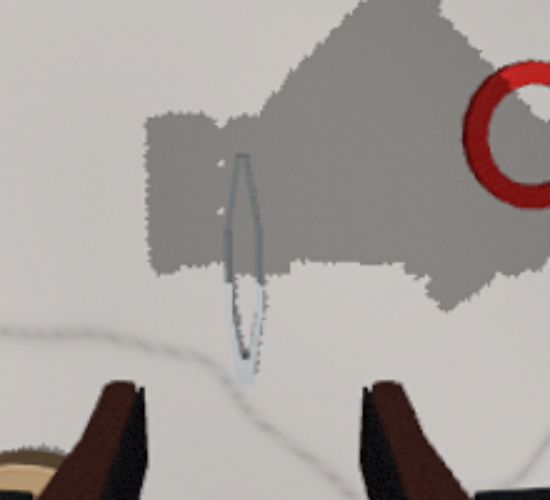

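The tweezers run from (317,142) to (319,233) in the full image, nearly along the tool's x.

Run:
```python
from h import *
c=np.load("w10.npy",allow_pickle=True).item();P=c["pose"]
T=lambda q: np.round(P[1].T@(q-P[0])*1e3,1)
a,b=[plane(c,p,z,P) for p,z in (((317.2,142),.009),((318.8,233.2),.009))]; m=(a+b)/2
print(a.round(4),b.round(4),np.linalg.norm(a-b),"mid tool",T(m),T(a),T(b),np.degrees(np.arctan2(*(a-b)[1::-1])))
print(T(plane(c,(319.2,188.1),0,P)))
```

```text
[ 0.4264 -0.1209  0.009 ] [ 0.5116 -0.0702  0.009 ] 0.09915611836188377 mid tool [ -5.   -2.  149.7] [ 44.6  -2.7 149.7] [-54.6  -1.3 149.7] -149.23219539351376
[ -6.   -0.8 158.7]
```

Emit:
drive_tool:
  rows:
    - [[-4, -1, 30], -0.1, 40]
    - [[-1, -1, 35], 0, 40]
    - [[0, 0, 35], 0, 40]
    - [[0, 0, 25], 0, 40]
    - [[0, 0, 18], 0, 40]
    - [[0, 0, 9], 0, 40]
    - [[0, 0, 3], 0, 40]
    - [[0, 0, 0], 0, 40]
    - [[0, 0, 0], 0, 40]
  force: 15

```text
clock: 23.35
eef_pos: [0.4694, -0.0958, 0.0043]
orientation: [-180.0, 0.0, -149.5]
force: [-0.6, 0.4, -0.1]
width: 0.0397
grip_force: 0.0
```

Emit:
drive_tool:
  rows:
    - [[0, 0, 0], 0, 8]
    - [[0, 0, 0], 0, 8]
    - [[0, 0, 0], 0, 8]
    - [[0, 0, 0], 0, 8]
    - [[0, 0, 0], 0, 8]
    - [[0, 0, 0], 0, 8]

```text
clock: 23.85
eef_pos: [0.4691, -0.0954, 0.0043]
orientation: [-180.0, 0.0, -149.4]
force: [0.1, -0.1, 6.9]
width: 0.0157
grip_force: 14.9
```

Emit:
drive_tool:
  rows:
    - [[0, 0, -10], 0, 8]
    - [[0, 0, -25], 0, 8]
    - [[0, 0, -35], 0, 8]
    - [[0, 0, -35], 0, 8]
    - [[0, 0, -35], 0, 8]
    - [[0, 0, -15], 0, 8]
    - [[0, 0, 0], 0, 8]

```text
clock: 24.43
eef_pos: [0.4709, -0.0958, 0.163]
orientation: [-179.7, 0.3, -149.4]
force: [-0.1, 0.4, -1.7]
width: 0.0157
grip_force: 14.9
```

```bash
python3 plan.py 0.60 0.23 0.165 173 8
```

```text
now [ 0.4709 -0.0958  0.163 ] -149.4 rows 11
[[[-25, 20, 0], 0.6, 8.0], [[-24, 21, 0], 0.5, 8.0], [[-23, 22, -1], 0.6, 8.0], [[-21, 24, 0], 0.6, 8.0], [[-20, 25, 0], 0.5, 8.0], [[-18, 26, 0], 0.6, 8.0], [[-17, 27, 0], 0.6, 8.0], [[-15, 28, 0], 0.6, 8.0], [[-14, 29, -1], 0.5, 8.0], [[-11, 29, 0], 0.6, 8.0]]
[[[-10, 31, 0], 0.6, 8.0]]
```

Emit:
drive_tool:
  rows:
    - [[-25, 20, 0], 0.6, 8]
    - [[-24, 21, 0], 0.5, 8]
    - [[-23, 22, -1], 0.6, 8]
    - [[-21, 24, 0], 0.6, 8]
    - [[-20, 25, 0], 0.5, 8]
    - [[-18, 26, 0], 0.6, 8]
    - [[-17, 27, 0], 0.6, 8]
    - [[-15, 28, 0], 0.6, 8]
    - [[-14, 29, -1], 0.5, 8]
    - [[-11, 29, 0], 0.6, 8]

```text
clock: 25.27
eef_pos: [0.5853, 0.2019, 0.1596]
orientation: [-180.0, -0.1, 176.2]
force: [0.6, -1.5, -0.2]
width: 0.0157
grip_force: 14.9
```

Emit:
drive_tool:
  rows:
    - [[-10, 31, 0], 0.6, 8]
    - [[0, 0, 0], 0, 8]
    - [[0, 0, 0], 0, 8]

```text
clock: 25.52
eef_pos: [0.5969, 0.2319, 0.1592]
orientation: [-179.9, -0.1, 172.9]
force: [-1.0, 0.1, -1.2]
width: 0.0157
grip_force: 14.9
```

```bash
python3 rect.py w11 | egrep "^\[|rect|wood"|egrep -v "wood.*\[1[0-9.]+, |red"
```

```text
[0.5969 0.2319 0.1592] 172.9
wood [568.8, 57.7] [545, 0, 83, 111, 3499] [0.4664 0.5582]
wood [415.1, 133.9] [374, 65, 85, 137, 10826] [0.5529 0.3351]
wood [8.2, 220.4] [0, 155, 24, 107, 978] [ 0.5822 -0.299 ]
wood [89.6, 275.8] [34, 213, 112, 143, 4044] [ 0.6846 -0.1185]
wood [220.2, 230.8] [203, 214, 36, 35, 956] [0.6328 0.1154]
wood [291.4, 288.6] [278, 233, 27, 125, 931] [0.715  0.1834]
wood [350.6, 287.4] [339, 233, 27, 116, 924] [0.7218 0.2526]
wood [545.6, 310.2] [494, 263, 115, 95, 1995] [0.8338 0.5581]
rect [568.8, 57.7] [457.9 606.8] [179.6 135. ] 82.8
rect [415.1, 133.9] [554.4 336.3] [ 88.1 138.6] 83.2
rect [223.7, 226.0] [629.4 116.8] [128.4 122.3] 86.2
rect [89.6, 275.8] [ 688.8 -157.8] [261.3 242. ] 67.1
rect [322.2, 365.2] [849.5 180.2] [432.   35.9] 82.9
```

View pics/w11.png

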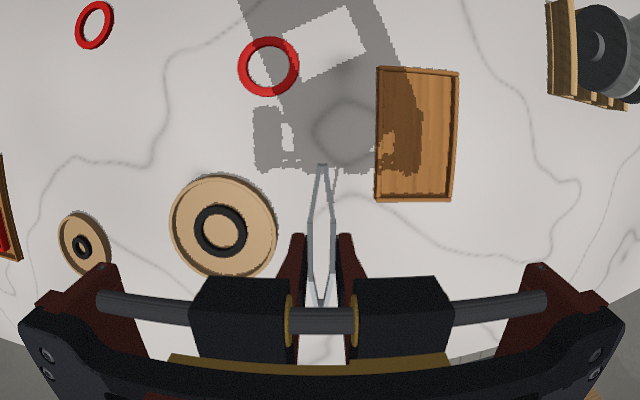

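The tweezers are held straight, points at (322,164). The short tray is at (415,134), and the rack at (590,50) is clear.

Emit:
drive_tool:
  rows:
    - [[14, 25, 0], 0, 8]
    - [[14, 25, 0], 0, 8]
    - [[13, 24, 0], 0, 8]
    - [[13, 24, 0], 0, 8]
    - [[0, 0, 25], 0, 8]
    - [[0, 0, 35], 0, 8]
    - [[0, 0, 30], 0, 8]
    - [[0, 0, 15], 0, 8]
    - [[0, 0, 0], 0, 8]
    - [[0, 0, 0], 0, 8]

```text
clock: 26.4
eef_pos: [0.5561, 0.3336, 0.0554]
orientation: [-179.9, -0.1, 172.7]
force: [1.2, 0.0, 0.5]
width: 0.0158
grip_force: 14.9
```

```bash
python3 plan.py 0.555 0.336 0.0105 173.1 8
```

```text
now [0.5561 0.3336 0.0554] 172.7 rows 2
[[[1, 1, 22], -0.0, 8.0], [[0, 1, 23], -0.1, 8.0]]
```

Emit:
drive_tool:
  rows:
    - [[1, 1, 20], 0, 8]
    - [[0, 1, 15], -0.1, 8]
    - [[0, 0, 8], 0, 8]
    - [[0, 0, 3], 0, 8]
    - [[0, 0, 0], 0, 8]
    - [[0, 0, 0], 0, 8]
    - [[0, 0, 0], 0, 8]

```text
clock: 26.98
eef_pos: [0.5561, 0.3372, 0.0104]
orientation: [180.0, 0.1, 173.4]
force: [-0.5, 0.0, -0.1]
width: 0.0159
grip_force: 15.0
```

Emit:
drive_tool:
  rows:
    - [[0, 0, 0], 0, 30]
    - [[0, 0, 0], 0, 30]
    - [[0, 0, 0], 0, 30]
    - [[0, 0, 0], 0, 30]
    - [[0, 0, -15], 0, 30]
    - [[0, 0, -30], 0, 30]
    - [[0, 0, -35], 0, 30]
    - [[0, 0, -35], 0, 30]
    - [[0, 0, -35], 0, 30]
    - [[0, 0, 0], 0, 30]

```text
clock: 27.82
eef_pos: [0.5594, 0.3391, 0.1685]
orientation: [179.6, 0.6, 173.4]
force: [1.9, 1.0, 0.7]
width: 0.0303
grip_force: 0.0
```

```bash
python3 rect.py w12 | head -1
python3 - <<'E'
import cv2
from h import *
a=cv2.imread("pics/w12.png")[40:280,220:440]; cv2.imwrite("pics/w12c.png",cv2.resize(a,None,fx=2.4,fy=2.4))
E
```

```text
[0.5594 0.3391 0.1685] 173.4
```

View pics/w12c.png

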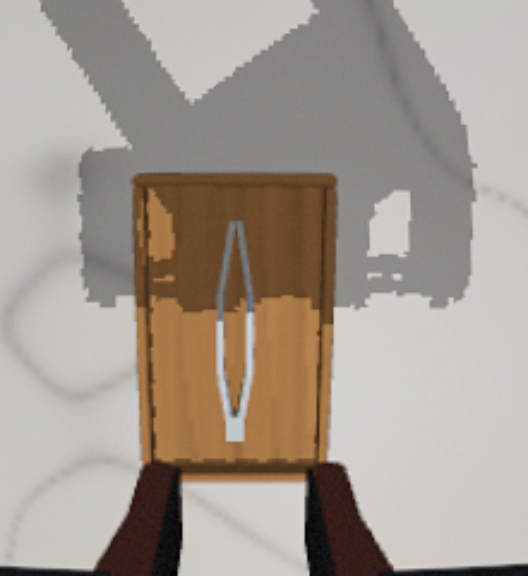

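The tweezers lie flat inside the short tray, about midway. All four pieces are placed and the arm is clear, so I hand in.

Emit:
drive_tool:
  rows:
    - [[0, 0, 0], 0, 30]
    - [[0, 0, 0], 0, 30]
    - [[0, 0, 0], 0, 30]
    - [[0, 0, 0], 0, 30]

```text
clock: 28.2
eef_pos: [0.5548, 0.3364, 0.1581]
orientation: [-179.9, -0.1, 173.4]
force: [1.2, -0.1, 0.1]
width: 0.03
grip_force: 0.0
```

```bash
python3 -c "
from station import robot
print(robot.job_done())"
```

```text
the job is handed in; nothing more can be done
None
```

Both rings lie in the middle of their dishes and the screwdriver and tweezers lie in their trays, placed in the order asked and each checked in the wrist camera; I handed the job in at about 28 s, with the lid rack, mug and look-alike rings left alone.

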